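# Fetch the heatsink from behind the row and put the row back

### The job

Clear the solder spool, the capacitor and the amber jar out of the blue tray and stand all three on the bare aluminium plate; only then fetch the heatsink that lies behind them and lay it, fins up, squarely on the copper pad of the green circuit board. Then put the spool, the capacitor and the jar back in the tray, each upright in the very spot where it stood at the start. Never tip over the spool, capacitor or jar, and leave the screwdriver and the glass beaker where they are.

Things in the scene. Friction and masses are not known exactly. Their poses are not given: they have to be found in the camera images.
- tray: Shallow blue open tray, fixed to the bench (not movable), 165 x 226 mm outside, walls 4 mm thick and 11 mm high, inner floor 5 mm above the bench. Origin: centre of its underside; x is its short side, y its long side. At the start the spool, capacitor and jar stand in a row along y on its -x half, about 72 mm apart (which stands where changes), and the heatsink lies behind the row on its +x half, its length along y, only a few mm behind the row
- plate: Bare square aluminium plate lying fixed on the bench, 180 x 180 mm and 4 mm thick: the side area. Origin: centre of its underside; x and y along its sides, z up. Lies to the left or right of the tray
- board: Green circuit board in a grey carrier, fixed on the bench, 150 (x) x 190 (y) mm, top 10 mm above the bench. In its middle a bare copper pad of 42 (x) x 96 (y) mm. Origin: under the middle of the pad, at bench height; z up. Only low parts (3 to 4 mm) near its edges. Lies on the side of the tray opposite the plate
- heatsink: Loose finned aluminium heatsink, 36 (x) x 90 (y) x 26 (z) mm, 150 g; a 6 mm base with five upright fins running along y, the outer ones flush with its long sides, so that it can be gripped across its 36 mm width. Origin: centre of its underside; z up
- spool: Loose full reel of solder wire standing on end: silver wire between two pale flanges, 56 mm diameter, 74 mm high, about 400 g. The flanges are 6 mm thick and the wire between them 52 mm in diameter. Origin: centre of its underside; z up
- capacitor: Loose black can capacitor standing upright, 51 mm diameter, 78 mm high, with two brass screw terminals of 12 mm diameter standing 6 mm above its top; about 220 g. Origin: centre of its underside; z up
- jar: Loose amber glass jar standing upright: body 52 mm diameter, 66 mm high, and a white screw cap 55 mm diameter and 20 mm high on top (86 mm in all); about 250 g. Origin: centre of its underside; z up
- screwdriver: Bystander: screwdriver, 200 mm long and 26 mm thick, with a red handle, lying crosswise on the bench between the robot and the tray. Leave alone. Origin: under the tool, at bench height; x along the tool to its tip
- beaker: Bystander: empty glass beaker standing on the bench beyond the tray, 70 mm diameter, 90 mm high. Leave alone. Origin: centre of its underside

How it is judged (in metres and radians):
On the way, in this order (a step that is already met when the one before it is completed fails the run):
1. spool, capacitor and jar all stand released on the plate (centres over it), the heatsink still lying in its place in the tray, within 25 mm (x of spool in the frame of plate between -0.09 and 0.09 m and y of spool in the frame of plate between -0.09 and 0.09 m and z of spool in the frame of plate between -0.002 and 0.01 m and angle between each of spool, capacitor, jar's own z axis and vertical below 0.12 rad and linear speed of each of spool, capacitor, jar below 0.02 m/s and angular speed of each of spool, capacitor, jar below 0.2 rad/s and contact force between the fingers and spool below 0.3 N and x of capacitor in the frame of plate between -0.09 and 0.09 m and y of capacitor in the frame of plate between -0.09 and 0.09 m and z of capacitor in the frame of plate between -0.002 and 0.01 m and contact force between the fingers and capacitor below 0.3 N and x of jar in the frame of plate between -0.09 and 0.09 m and y of jar in the frame of plate between -0.09 and 0.09 m and z of jar in the frame of plate between -0.002 and 0.01 m and contact force between the fingers and jar below 0.3 N and distance of heatsink from where it was at the start of the episode below 0.025 m), for 0.2 s.
2. the heatsink lies released on the copper pad while the spool, capacitor and jar still stand on the plate (horizontal distance between heatsink and board below 0.012 m and angle between the y axis of heatsink and the y axis of board, either way round below 0.17 rad and z of heatsink in the frame of board between 0.006 and 0.014 m and angle between each of heatsink, spool, capacitor, jar's own z axis and vertical below 0.12 rad and linear speed of each of heatsink, spool, capacitor, jar below 0.02 m/s and angular speed of each of heatsink, spool, capacitor, jar below 0.2 rad/s and contact force between the fingers and heatsink below 0.3 N and x of spool in the frame of plate between -0.09 and 0.09 m and y of spool in the frame of plate between -0.09 and 0.09 m and z of spool in the frame of plate between -0.002 and 0.01 m and contact force between the fingers and spool below 0.3 N and x of capacitor in the frame of plate between -0.09 and 0.09 m and y of capacitor in the frame of plate between -0.09 and 0.09 m and z of capacitor in the frame of plate between -0.002 and 0.01 m and contact force between the fingers and capacitor below 0.3 N and x of jar in the frame of plate between -0.09 and 0.09 m and y of jar in the frame of plate between -0.09 and 0.09 m and z of jar in the frame of plate between -0.002 and 0.01 m and contact force between the fingers and jar below 0.3 N), for 0.2 s.
At the end, for the whole second after the job is handed in: The heatsink lies flat on the board, fins up, its centre within 12 mm of the pad's centre and its length within 0.17 rad of the pad's length; the spool, capacitor and jar stand upright (within 0.12 rad), each within 15 mm of where it stood at the start; all released and at rest (horizontal distance between heatsink and board below 0.012 m and angle between the y axis of heatsink and the y axis of board, either way round below 0.17 rad and z of heatsink in the frame of board between 0.006 and 0.014 m and angle between each of heatsink, spool, capacitor, jar's own z axis and vertical below 0.12 rad and linear speed of each of heatsink, spool, capacitor, jar below 0.02 m/s and angular speed of each of heatsink, spool, capacitor, jar below 0.2 rad/s and contact force between the fingers and heatsink below 0.3 N and distance of each of spool, capacitor, jar from where it was at the start of the episode below 0.015 m and contact force between the fingers and spool below 0.3 N and contact force between the fingers and capacitor below 0.3 N and contact force between the fingers and jar below 0.3 N); the robot touches nothing.
It fails at once if the spool was tipped over (more than 0.6 rad) (angle between spool's own z axis and vertical above 0.6 rad).
It fails at once if the capacitor was tipped over (more than 0.6 rad) (angle between capacitor's own z axis and vertical above 0.6 rad).
It fails at once if the jar was tipped over (more than 0.6 rad) (angle between jar's own z axis and vertical above 0.6 rad).
It fails at once if the screwdriver was moved by more than 30 mm (distance of screwdriver from where it was at the start of the episode above 0.03 m).
It fails at once if the beaker was moved by more than 30 mm (distance of beaker from where it was at the start of the episode above 0.03 m).
It also fails if it takes over 134 s, if anything falls off the work surface, if the arm or the gripper's body presses on something with over 40 N, if the wrist force passes 120 N, or if a joint passes its speed limit or range.

### The arm

A 6-joint arm with a two-finger parallel gripper is mounted at the origin on the work surface. World frame = base frame: x ahead of the robot, y to its left, z up, the work surface at z = 0. Lengths are in mm, angles in rad, forces in N, time in s.
With the tool pointing down it reaches from about 300 to 875 mm from the base axis. Payload 4.2 kg.
Tool frame: the origin (TCP) lies on the mounting face of the last link; the fingertips stand 173 mm ahead of it and the grasp point (between the pads) lies 155 mm ahead of it; z points along the fingers, y is the line along which they close (so a half turn about z gives the same grasp; the last joint's range is limited). The gripper opens to 85 mm and grips with 20 to 120 N. Pads are 22 mm wide; open, the fingers measure 114 mm over their backs; the gripper's body (76 mm by 85 mm) begins 54 mm behind the grasp point. The pads swing forward as they close: fully open they stand 13 mm farther back than shut.
Start: joints at [-1.141, 0.32, 1.565, -0, 1.257, -0.02], TCP at [250, -517.806, 404.738] pointing down, gripper open.
Joint ranges: [-3.11, 3.11], [-0.84, 2.01], [0.21, 2.61], [-1.34, 4.49], [0.05, 2.63], [-2.56, 2.56]. Speed limits (rad/s): [2.57, 2.57, 3.14, 3.14, 3.14, 3.14].

### API

Orientations are given as a rotation vector (axis times angle).
In Python, from rig import env gives the robot as it stands.
- The arm moves only by the tool send_rows, never from a script. Its argument "motion" is a list of rows, each a list of 5 numbers: the shift along the tool's x, y, z in m, then the turn about the tool's z in units of 5 degrees (1.0 is 5 degrees), then the opening, from 0 (shut) to 1 (fully open). In form: [[dx, dy, dz, twist, hand], ...]. A call has 1 to 8 rows; each row is the pose to reach, as a shift and turn from the pose commanded when the call began, along the tool's axes at that moment; what a row does not reach only later rows make up. A row lasts 1/8 s, in which the tool goes at most 62.5 mm and 10.7 degrees, less where a joint would pass 70% of its speed; a pose out of reach is approached as far as the arm can. A call with a gripper value outside its range is refused whole. The fingers move at their own pace and stop on an object; "squeeze" is the grip in N (left out, the last holds). Time passes only in rows, so rows that repeat a pose let the fingers close. It gives the time, the measured TCP pose, the force, the opening and the grip force at its end, in the units of the state.
- env.get_obs(): the state, without advancing time (a new reading comes with each control period).
- env.read_camera(name): name is "side" or "top"; returns the picture (480x640x3 uint8, red, green, blue); there is no depth.
- env.calibration(name): a dict with "camera_matrix" (3x3 intrinsics, pixels), "position" and "rotation" of the camera in the world. Camera axes: x right, y down, z forward; pixel columns grow to the right and rows downward; lengths in mm; the calibration is good to about 2 mm. A picture is of the moment at which its call begins. calibration takes no time and is no camera call.
- env.job_done(): hands the job in; it is judged then, once.
Trained networks look in the newest picture that a camera, given by its name, has taken for a name from the list of things; names that differ only in an ending like _2 or _b are one class to them, and where a whole thing is asked for, a point or a joint stands for the part that bears it (a point fixed in the world has none). Each returns a list of dicts, best first, with "conf" (0 to 1); they miss things now and then, are a little off and sometimes report something else, mostly with a low value. They report only what shows in the picture. A call takes as long as a camera call.
- env.cut_out(camera, name): "pixels" (480x640 bool, what is visible of it) and "at" ([row, column] in pixels, amid what is visible of it).
- env.place_of(camera, name): "at" ([row, column] in pixels: a listed point, or the origin of a listed thing).
The state is a dict: "clock": time; "joint_pos": joint angles; "joint_vel": joint speeds; "effort": joint torques, N m; "ee_pos": TCP position; "tcp_rot": TCP orientation; "contact_force": force on the tool from outside, world axes, zero at the start; "moment": the same for the moment, N m; "grip_width": opening from 0.0 (shut) to 1.0 (fully open); "grip_force": force on a finger pad.
Only numpy, scipy, OpenCV 4.12 (cv2) and the standard library are available. Lean on these libraries where they do the work, as an engineer would, in place of code of your own. Each camera call takes 0.05 s, during which the arm holds its last target. There are 200 camera calls.

## Working session

There is one attempt and no reset: what is moved stays moved. The work goes in short steps, Python scripts to look and compute and a tool call to move; the robot and the scene stay as the last step left them, time stands still between calls to the robot, and variables do not carry over. Pictures are saved under pics/ and viewed, at most 14 in all, crops included, and the job is handed in when it is done.

Besides the shell and the picture viewer there is one more tool, called after "Request:" by a JSON object that holds its "name" and its "arguments", one argument or row to a line. send_rows: Moves the arm, as the interface text tells. Its arguments: {"type":"object","properties":{"motion":{"type":"array"},"squeeze":{"type":"number"}},"required":["motion"]}

```bash
ls; mkdir -p pics; cat > h.py <<'E'
import numpy as np, cv2
from rig import env
def ray(cam,r,c):
    k=env.calibration(cam);K=np.array(k["camera_matrix"]);R=np.array(k["rotation"])
    if R.shape!=(3,3): R=cv2.Rodrigues(R.astype(float))[0]
    return np.array(k["position"],float),R@np.linalg.solve(K,[c,r,1.])
def onz(cam,at,z):
    p,d=ray(cam,*at); return p+d*(z-p[2])/d[2]
def proj(cam,P):
    k=env.calibration(cam);K=np.array(k["camera_matrix"]);R=np.array(k["rotation"])
    if R.shape!=(3,3): R=cv2.Rodrigues(R.astype(float))[0]
    q=K@(R.T@(np.array(P,float)-np.array(k["position"])));return q[1]/q[2],q[0]/q[2]
E
python3 - <<'E'
from h import *
for c in("top","side"):
    im=env.read_camera(c);cv2.imwrite(f"pics/{c}0.png",im[:,:,::-1])
    print(c,env.calibration(c))
    for n in "tray plate board heatsink spool capacitor jar screwdriver beaker".split():
        z={"tray":0,"heatsink":5,"spool":5,"capacitor":5,"jar":5}.get(n,0)
        for d in env.place_of(c,n)[:2]:print(n,d["conf"],np.round(d["at"]),np.round(onz(c,d["at"],z)))
o=env.get_obs();print(o)
E
```

```text
pics
top {'camera_matrix': array([[592.81810007,   0.        , 324.39089364],
       [  0.        , 592.81810007, 235.11238076],
       [  0.        ,   0.        ,   1.        ]]), 'position': array([ 291.55872608,   17.85536292, 1363.58982457]), 'rotation': array([-2.10663101,  2.11212   , -0.22837509])}
tray 0.83 [257. 312.] [535.  45.   0.]
plate 0.89 [276. 470.] [ 489. -321.    0.]
plate 0.25 [245. 313.] [565.  42.   0.]
board 0.94 [272. 183.] [501. 344.   0.]
heatsink 0.77 [246. 316.] [562.  35.   5.]
spool 0.78 [268. 348.] [508. -40.   5.]
capacitor 0.93 [268. 288.] [508. 101.   5.]
jar 0.92 [272. 318.] [500.  30.   5.]
screwdriver 0.83 [325. 325.] [378.  15.   0.]
screwdriver 0.33 [246. 315.] [562.  37.   0.]
beaker 0.9 [162. 282.] [770. 118.   0.]
beaker 0.46 [257. 313.] [535.  41.   0.]
side {'camera_matrix': array([[574.98575093,   0.        , 326.0429084 ],
       [  0.        , 574.98575093, 235.14383972],
       [  0.        ,   0.        ,   1.        ]]), 'position': array([ 92.24920672, 785.22940859, 824.40645851]), 'rotation': array([-0.74629453,  2.56355782, -1.206
[... 330 characters left out ...]
325.    0.]
{'clock': 1.0, 'joint_pos': array([-1.14097210e+00,  3.19614495e-01,  1.56448139e+00, -2.71019738e-06,
        1.25737816e+00, -2.00013832e-02]), 'joint_vel': array([ 0.00026323,  0.00046952,  0.00151072, -0.000831  ,  0.0001499 ,
       -0.00195727]), 'effort': array([ 1.50521770e-03, -4.15412128e+01, -2.34421366e+01,  1.63228588e-04,
        2.26416023e-04, -1.79768904e-06]), 'ee_pos': array([ 250.01897976, -517.81058275,  404.7368499 ]), 'tcp_rot': array([3.06235310e+00, 7.00617546e-01, 3.39439193e-05]), 'contact_force': array([ 0.07041071, -0.36834894,  0.26511276]), 'moment': array([-0.03310274,  0.06079901,  0.02154704]), 'grip_force': 0.0, 'grip_width': 1.0000543096999288}
```

View pics/top0.png

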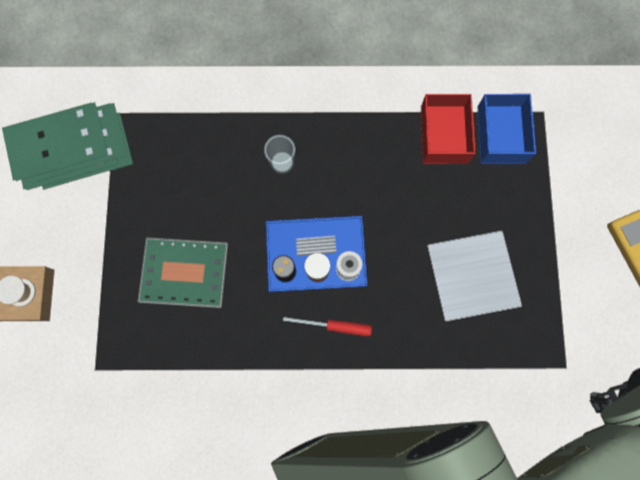

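View pics/side0.png

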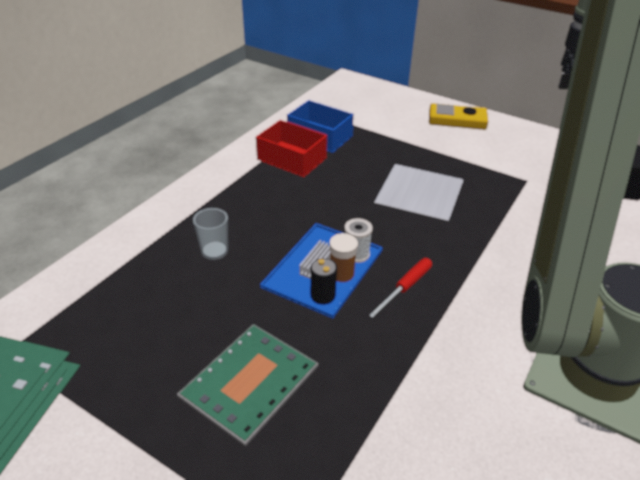

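The top view shows the capacitor near (268,284), jar (266,317), spool (264,349), heatsink (244,316), copper pad (272,183) and plate (276,475). The side view agrees with this. Next I'll refine the poses with silhouettes.

```bash
cat >> h.py <<'E'
from scipy.optimize import minimize
def hull(cam,pts):
    p=np.array([proj(cam,q)[::-1] for q in pts],np.float32);m=np.zeros((480*4,640*4),np.uint8)
    cv2.fillConvexPoly(m,np.round((cv2.convexHull(p)[:,0]+.5)*4).astype(int),1)
    return cv2.resize(m.astype(np.float32),(640,480),interpolation=cv2.INTER_AREA)
t=np.linspace(0,2*np.pi,40)
def cyl(x,y,z0,sec): return [(x+r*np.cos(a),y+r*np.sin(a),z0+h) for r,h in sec for a in t]
SEC={"spool":[(28,0),(28,74)],"capacitor":[(25.5,0),(25.5,78)],"jar":[(26,0),(27.5,66),(27.5,86)]}
def fitcyl(cam,n,z0,guess,avoid=None):
    d=env.cut_out(cam,n)
    if not d: return None
    m=d[0]["pixels"].astype(np.float32)
    f=lambda v:np.abs(hull(cam,cyl(v[0],v[1],z0,SEC[n]))-m).sum()
    r=minimize(f,guess,method="Nelder-Mead",options=dict(initial_simplex=np.array([guess,[guess[0]+8,guess[1]],[guess[0],guess[1]+8]]),xatol=.3))
    return np.round(r.x,1),round(r.fun/m.sum(),3),d[0]["conf"]
def box(cam,n,z,mask=None):
    if mask is None: mask=env.cut_out(cam,n)[0]["pixels"]
    c=max(cv2.findContours(mask.astype(np.uint8),0,2)[0],key=cv2.contourArea)[:,0]
    w=np.array([onz(cam,(p[1],p[0]),z)[:2] for p in c],np.float32)
    return [np.round(q,1) for q in cv2.minAreaRect(w)]
E
python3 - <<'E'
from h import *
im=env.read_camera("top");g=dict(spool=[508,-40],capacitor=[508,101],jar=[500,30])
for n in g: print(n,fitcyl("top",n,5,g[n]))
print("tray",box("top","tray",8));print("plate",box("top","plate",4));print("board",box("top","board",10));print("hs",box("top","heatsink",31))
hsv=cv2.cvtColor(im,cv2.COLOR_RGB2HSV);m=cv2.inRange(hsv,(5,90,110),(20,255,255));m[:,:150]=0;m[:,220:]=0;m[:250]=0;m[300:]=0
print("pad",box("top","",10,m),m.sum()/255)
env.read_camera("side")
for n in g: print(n,fitcyl("side",n,5,g[n]))
E
```

```text
Traceback (most recent call last):
  File "h.py", line 26, in fitcyl
    r=minimize(f,guess,method="Nelder-Mead",options=dict(initial_simplex=np.array([guess,[guess[0]+8,guess[1]],[guess[0],guess[1]+8]]),xatol=.3))
  File "h.py", line 25, in <lambda>
    f=lambda v:np.abs(hull(cam,cyl(v[0],v[1],z0,SEC[n]))-m).sum()
                      ~~~~^^^^^^^^^^^^^^^^^^^^^^^^^^^^^^
  File "h.py", line 15, in hull
    p=np.array([proj(cam,q)[::-1] for q in pts],np.float32);m=np.zeros((480*4,640*4),np.uint8)
                ~~~~^^^^^^^
  File "h.py", line 10, in proj
    k=env.calibration(cam);K=np.array(k["camera_matrix"]);R=np.array(k["rotation"])
ValueError: time passes only in moves, steps and waits
```

```bash
sed -i 's/^import numpy/import functools, numpy/; s/^import functools, numpy as np, cv2/import functools, cv2, numpy as np/; s/env\.calibration(cam)/cal(cam)/g' h.py
sed -i '2a @functools.cache\ndef cal(cam): return env.calibration(cam)' h.py
cat > m.py <<'E'
from h import *
im=env.read_camera("top");g=dict(spool=[508,-40],capacitor=[508,101],jar=[500,30])
for n in g: print(n,fitcyl("top",n,5,g[n]))
print("tray",box("top","tray",8));print("plate",box("top","plate",4));print("board",box("top","board",10));print("hs",box("top","heatsink",31))
hsv=cv2.cvtColor(im,cv2.COLOR_RGB2HSV);m=cv2.inRange(hsv,(5,90,110),(20,255,255));m[:,:150]=0;m[:,220:]=0;m[:250]=0;m[300:]=0
print("pad",box("top","",10,m),m.sum()/255)
env.read_camera("side")
for n in g: print(n,fitcyl("side",n,5,g[n]))
E
python3 m.py
```

```text
spool (array([506.2, -39. ]), np.float64(0.044), 0.96)
capacitor (array([498.4, 106.6]), np.float64(0.202), 0.95)
jar (array([501.1,  31.3]), np.float64(0.071), 0.61)
tray [array([542. ,  35.4]), array([166.9, 226.1]), np.float64(3.0)]
plate [array([ 491.3, -331.7]), array([182.9, 182.5]), np.float64(10.4)]
board [array([498.1, 341.8]), array([193.6, 152.4]), np.float64(86.4)]
hs [array([555.6,  34.7]), array([40.7, 88.8]), np.float64(4.9)]
pad [array([499.8, 341.8]), array([95.4, 41.2]), np.float64(86.2)] 733.0
spool (array([504.9, -42.4]), np.float64(0.449), 0.7)
capacitor (array([498.9, 104.4]), np.float64(0.061), 0.61)
jar (array([543.6,  64.3]), np.float64(1.65), 0.74)
```

Request:
{"name": "send_rows", "arguments": {
  "motion": [
    [0.05,-0.035,0.01,-1.5,1],
    [0.1,-0.07,0.02,-3,1],
    [0.15,-0.11,0.03,-5,1],
    [0.2,-0.15,0.04,-6.5,1],
    [0.25,-0.18,0.05,-8,1],
    [0.3,-0.22,0.06,-9.5,1],
    [0.35,-0.255,0.07,-11,1],
    [0.4,-0.29,0.08,-12.5,1]
  ],
  "squeeze": 60
}}

```text
clock: 2.7
ee_pos: [483.8, -82.8, 325.1]
tcp_rot: [2.249, 2.192, 0.001]
contact_force: [1.2, -0.9, 0.8]
grip_width: 0.999
grip_force: 0.0
```

```bash
cat >> h.py <<'E'
def go(x,y,zg,yaw):
    "shift (mm) in tool axes and twist units to bring the grasp point to x,y,zg with tool-x heading yaw (deg)"
    o=env.get_obs();R=cv2.Rodrigues(np.array(o["tcp_rot"]))[0];cur=np.degrees(np.arctan2(R[1,0],R[0,0]))
    d=R.T@(np.array([x,y,zg+155])-o["ee_pos"]);tw=-((yaw-cur+180)%360-180)/5
    print("t",round(o["clock"],2),"ee",np.round(o["ee_pos"],1),"yaw",round(cur,1),"width",round(o["grip_width"],3),"F",round(o["grip_force"],1),"| go",np.round(d,1),round(tw,2))
E
python3 -c "
from h import *
go(505.3,-40,165,93)"
```

```text
t 2.7 ee [483.8 -82.8 325.1] yaw 88.5 width 0.999 F 0.0 | go [43.3 20.4  5.1] -0.89
```

Request:
{"name": "send_rows", "arguments": {
  "motion": [
    [0.022,0.01,0.003,-0.45,1],
    [0.0433,0.0204,0.005,-0.9,1],
    [0.0433,0.0204,0.005,-0.9,1],
    [0.0433,0.0204,0.005,-0.9,1]
  ]
}}

```text
clock: 3.2
ee_pos: [504.5, -42.4, 320.1]
tcp_rot: [2.167, 2.274, -0.001]
contact_force: [0.2, 0.2, -0.4]
grip_width: 1.001
grip_force: 0.0
```

```bash
python3 -c "
from h import *
go(505.3,-40,65,93)
for c in ('top','side'):
  cv2.imwrite('pics/%s1.png'%c,env.read_camera(c)[:,:,::-1])"
```

```text
t 3.2 ee [504.5 -42.4 320.1] yaw 92.8 width 1.001 F 0.0 | go [  2.4   0.9 100.1] -0.05
```

View pics/side1.png

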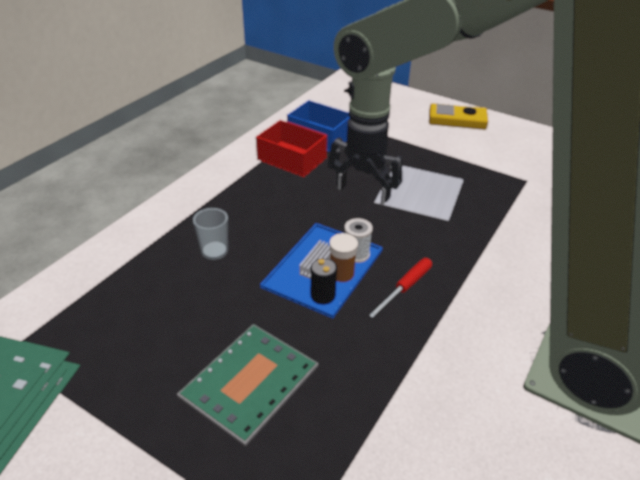

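The side view shows the open gripper above the spool, with its fingers at about (185,342) and (190,390). I'm descending.

Request:
{"name": "send_rows", "arguments": {
  "motion": [
    [0.0024,0.001,0.035,0,1],
    [0.0024,0.001,0.07,0,1],
    [0.0024,0.001,0.1,0,1],
    [0.0024,0.001,0.1,0,1],
    [0.0024,0.001,0.1,0,0.3],
    [0.0024,0.001,0.1,0,0.3],
    [0.0024,0.001,0.1,0,0.3],
    [0.0024,0.001,0.1,0,0.3]
  ],
  "squeeze": 60
}}

```text
clock: 4.3
ee_pos: [506.3, -39.7, 222.0]
tcp_rot: [2.165, 2.272, 0.003]
contact_force: [-0.0, -0.8, 6.4]
grip_width: 0.625
grip_force: 61.9
```

```bash
python3 -c "
from h import *
go(477.2,-393.3,65,93)"
```

```text
t 4.3 ee [506.3 -39.7 222. ] yaw 92.8 width 0.625 F 61.9 | go [-351.7  -46.2    2.1] -0.04
```

Request:
{"name": "send_rows", "arguments": {
  "motion": [
    [0,0,-0.015,0,0.3],
    [0,0,-0.04,0,0.3],
    [0,0,-0.06,0,0.3],
    [-0.03,-0.004,-0.06,0,0.3],
    [-0.07,-0.009,-0.06,0,0.3],
    [-0.11,-0.014,-0.06,0,0.3],
    [-0.15,-0.02,-0.06,0,0.3],
    [-0.19,-0.025,-0.06,0,0.3]
  ]
}}

```text
clock: 5.3
ee_pos: [489.3, -231.6, 280.8]
tcp_rot: [2.167, 2.274, 0.0]
contact_force: [0.7, 0.5, -3.5]
grip_width: 0.633
grip_force: 63.9
```

```bash
python3 -c "
from h import *
go(477.2,-393.3,66,93)
cv2.imwrite('pics/side2.png',cv2.resize(env.read_camera('side')[100:340,240:560,::-1],(640,480)))"
```

```text
t 5.3 ee [ 489.3 -231.6  280.8] yaw 92.8 width 0.633 F 63.9 | go [-160.9  -19.9   59.8] -0.05
```

View pics/side2.png

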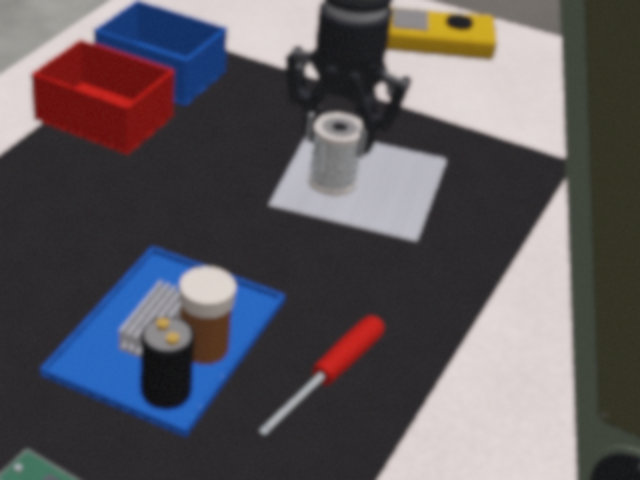

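The crop shows the spool held upright at crop position (155,338), with the others unmoved. I'm carrying on to the plate.

Request:
{"name": "send_rows", "arguments": {
  "motion": [
    [-0.035,-0.004,0,0,0.3],
    [-0.075,-0.009,0,0,0.3],
    [-0.115,-0.014,0,0,0.3],
    [-0.15,-0.02,0,0,0.3],
    [-0.161,-0.02,0.01,0,0.3],
    [-0.161,-0.02,0.03,0,0.3],
    [-0.161,-0.02,0.05,0,0.3],
    [-0.161,-0.02,0.055,0,0.3]
  ]
}}

```text
clock: 6.35
ee_pos: [477.2, -391.1, 223.5]
tcp_rot: [-2.163, -2.272, -0.0]
contact_force: [-0.5, 0.7, -3.2]
grip_width: 0.627
grip_force: 63.9
```

```bash
python3 -c "
from h import *
go(477.2,-393.3,66,93)"
```

```text
t 6.35 ee [ 477.2 -391.1  223.5] yaw 92.8 width 0.627 F 63.9 | go [-2.2 -0.1  2.5] -0.04
```

Request:
{"name": "send_rows", "arguments": {
  "motion": [
    [0,0,0.002,0,0.3],
    [0,0,0.002,0,0.3],
    [0,0,0.002,0,1],
    [0,0,0.002,0,1],
    [0,0,0.002,0,1],
    [0,0,-0.03,0,1],
    [0,0,-0.08,0,1],
    [0,0,-0.11,0,1]
  ]
}}

```text
clock: 7.35
ee_pos: [477.9, -392.5, 338.0]
tcp_rot: [2.164, 2.272, 0.0]
contact_force: [-0.2, 0.2, -0.9]
grip_width: 1.001
grip_force: 0.0
```

```bash
python3 -c "
from h import *
go(501.3,31.8,165,93)"
```

```text
t 7.35 ee [ 477.9 -392.5  338. ] yaw 92.8 width 1.001 F 0.0 | go [422.8  43.8  17. ] -0.05
```

Request:
{"name": "send_rows", "arguments": {
  "motion": [
    [0.04,0.005,-0.005,0,1],
    [0.1,0.01,-0.003,0,1],
    [0.16,0.018,0,0,1],
    [0.22,0.023,0.003,0,1],
    [0.28,0.03,0.007,0,1],
    [0.335,0.035,0.01,0,1],
    [0.39,0.04,0.013,0,1],
    [0.423,0.044,0.017,0,1]
  ]
}}

```text
clock: 8.35
ee_pos: [500.9, 34.6, 318.5]
tcp_rot: [2.164, 2.276, 0.002]
contact_force: [-0.5, 0.1, 0.3]
grip_width: 1.003
grip_force: 0.0
```

```bash
python3 -c "
from h import *
env.read_camera('top')
print(fitcyl('top','spool',4,[477,-393]))
go(501.3,31.8,74,93)"
```

```text
(array([ 477.9, -390.8]), np.float64(0.048), 0.78)
t 8.45 ee [501.1  34.9 318.1] yaw 93.0 width 1.002 F 0.0 | go [-3.2  0.1 89. ] 0.0
```

Request:
{"name": "send_rows", "arguments": {
  "motion": [
    [-0.002,0,0.03,0,1],
    [-0.003,0,0.06,0,1],
    [-0.003,0,0.09,0,1],
    [-0.003,0,0.09,0,1],
    [-0.003,0,0.09,0,0.3],
    [-0.003,0,0.09,0,0.3],
    [-0.003,0,0.09,0,0.3],
    [-0.003,0,0.09,0,0.3]
  ]
}}

```text
clock: 9.45
ee_pos: [501.8, 29.2, 229.8]
tcp_rot: [2.165, 2.273, 0.003]
contact_force: [-1.3, -0.4, 6.2]
grip_width: 0.629
grip_force: 62.6
```

```bash
python3 -c "
from h import *
go(525.7,-325.4,74,93)"
```

```text
t 9.45 ee [501.8  29.2 229.8] yaw 92.8 width 0.629 F 62.6 | go [-355.3    6.7    1. ] -0.04
```

Request:
{"name": "send_rows", "arguments": {
  "motion": [
    [0,0,-0.015,0,0.3],
    [0,0,-0.04,0,0.3],
    [0,0,-0.06,0,0.3],
    [-0.03,0,-0.06,0,0.3],
    [-0.07,0.001,-0.06,0,0.3],
    [-0.11,0.002,-0.06,0,0.3],
    [-0.15,0.003,-0.06,0,0.3],
    [-0.19,0.004,-0.06,0,0.3]
  ]
}}

```text
clock: 10.45
ee_pos: [514.3, -161.5, 288.9]
tcp_rot: [2.167, 2.274, 0.001]
contact_force: [0.6, 0.1, -3.0]
grip_width: 0.631
grip_force: 63.7
```

```bash
python3 -c "
from h import *
go(525.7,-325.4,75,93)"
```

```text
t 10.45 ee [ 514.3 -161.5  288.9] yaw 92.8 width 0.631 F 63.7 | go [-164.3    3.4   58.9] -0.05
```

Request:
{"name": "send_rows", "arguments": {
  "motion": [
    [-0.035,0.001,0,0,0.3],
    [-0.075,0.002,0,0,0.3],
    [-0.115,0.003,0,0,0.3],
    [-0.15,0.003,0,0,0.3],
    [-0.164,0.003,0.01,0,0.3],
    [-0.164,0.003,0.03,0,0.3],
    [-0.164,0.003,0.05,0,0.3],
    [-0.164,0.003,0.055,0,0.3]
  ]
}}

```text
clock: 11.45
ee_pos: [524.8, -322.8, 231.4]
tcp_rot: [-2.164, -2.272, 0.001]
contact_force: [0.0, -0.1, -3.5]
grip_width: 0.624
grip_force: 63.7
```

```bash
python3 -c "
from h import *
go(525.7,-325.4,74,93)"
```

```text
t 11.45 ee [ 524.8 -322.8  231.4] yaw 92.8 width 0.624 F 63.7 | go [-2.6  0.8  2.4] -0.04
```

Request:
{"name": "send_rows", "arguments": {
  "motion": [
    [0,0,0.002,0,0.3],
    [0,0,0.002,0,0.3],
    [0,0,0.002,0,1],
    [0,0,0.002,0,1],
    [0,0,0.002,0,1],
    [0,0,-0.03,0,1],
    [0,0,-0.08,0,1],
    [0,0,-0.1,0,1]
  ]
}}

```text
clock: 12.45
ee_pos: [525.8, -324.2, 336.6]
tcp_rot: [2.163, 2.27, 0.002]
contact_force: [-0.9, -0.3, 0.0]
grip_width: 1.0
grip_force: 0.0
```

```bash
python3 -c "
from h import *
go(498,104,165,93)"
```

```text
t 12.45 ee [ 525.8 -324.2  336.6] yaw 92.8 width 1.0 F 0.0 | go [429.1  -7.2  15.1] -0.05
```

Request:
{"name": "send_rows", "arguments": {
  "motion": [
    [0.04,-0.001,-0.005,0,1],
    [0.1,-0.002,-0.003,0,1],
    [0.16,-0.003,0,0,1],
    [0.22,-0.004,0.003,0,1],
    [0.28,-0.005,0.007,0,1],
    [0.34,-0.006,0.01,0,1],
    [0.395,-0.007,0.013,0,1],
    [0.427,-0.007,0.015,0,1]
  ]
}}

```text
clock: 13.45
ee_pos: [497.2, 104.6, 318.3]
tcp_rot: [2.165, 2.277, 0.001]
contact_force: [0.5, -0.3, -1.2]
grip_width: 0.999
grip_force: 0.0
```

```bash
python3 -c "
from h import *
env.read_camera('top')
print(fitcyl('top','jar',4,[525,-325]))
print('hs',box('top','heatsink',31))
go(498,104,62,93)"
```

```text
(array([ 524.3, -320.7]), np.float64(0.064), 0.98)
hs [array([555.1,  23.8]), array([40.6, 62.1]), np.float64(2.4)]
t 13.6 ee [497.6 103.4 318.2] yaw 92.9 width 0.998 F 0.0 | go [  0.6   0.4 101.2] -0.01
```

Request:
{"name": "send_rows", "arguments": {
  "motion": [
    [0,0,0.035,0,1],
    [0,0,0.07,0,1],
    [0,0,0.101,0,1],
    [0,0,0.101,0,1],
    [0,0,0.101,0,0.3],
    [0,0,0.101,0,0.3],
    [0,0,0.101,0,0.3],
    [0,0,0.101,0,0.3]
  ]
}}

```text
clock: 14.6
ee_pos: [498.8, 102.2, 219.0]
tcp_rot: [2.164, 2.272, 0.006]
contact_force: [1.0, -1.8, 6.5]
grip_width: 0.585
grip_force: 61.8
```

```bash
python3 -c "
from h import *
go(456.2,-279,62,93)"
```

```text
t 14.6 ee [498.8 102.2 219. ] yaw 92.8 width 0.585 F 61.8 | go [-378.7  -61.1    1.7] -0.04
```

Request:
{"name": "send_rows", "arguments": {
  "motion": [
    [0,0,-0.015,0,0.3],
    [0,0,-0.04,0,0.3],
    [0,0,-0.06,0,0.3],
    [-0.035,-0.006,-0.06,0,0.3],
    [-0.08,-0.013,-0.06,0,0.3],
    [-0.125,-0.02,-0.06,0,0.3],
    [-0.17,-0.028,-0.06,0,0.3],
    [-0.215,-0.035,-0.06,0,0.3]
  ]
}}

```text
clock: 15.6
ee_pos: [472.5, -115.4, 277.8]
tcp_rot: [2.167, 2.275, 0.0]
contact_force: [0.5, -0.1, -3.4]
grip_width: 0.586
grip_force: 62.7
```

```bash
python3 -c "
from h import *
go(456.2,-279,63,93)"
```

```text
t 15.6 ee [ 472.5 -115.4  277.8] yaw 92.8 width 0.586 F 62.7 | go [-162.6  -24.2   59.8] -0.04
```

Request:
{"name": "send_rows", "arguments": {
  "motion": [
    [-0.035,-0.006,0,0,0.3],
    [-0.075,-0.012,0,0,0.3],
    [-0.115,-0.02,0,0,0.3],
    [-0.148,-0.027,0,0,0.3],
    [-0.159,-0.03,0.01,0,0.3],
    [-0.159,-0.03,0.03,0,0.3],
    [-0.159,-0.03,0.05,0,0.3],
    [-0.159,-0.03,0.056,0,0.3]
  ]
}}

```text
clock: 16.6
ee_pos: [450.4, -273.4, 219.8]
tcp_rot: [-2.164, -2.272, 0.001]
contact_force: [-0.0, -0.4, -1.8]
grip_width: 0.583
grip_force: 62.8
```

```bash
python3 -c "
from h import *
go(450,-276,63,93)"
```

```text
t 16.6 ee [ 450.4 -273.4  219.8] yaw 92.8 width 0.583 F 62.8 | go [-2.6 -0.5  1.8] -0.04
```

Request:
{"name": "send_rows", "arguments": {
  "motion": [
    [0,0,0.001,0,0.3],
    [0,0,0.001,0,0.3],
    [0,0,0.001,0,1],
    [0,0,0.001,0,1],
    [0,0,0.001,0,1],
    [0,0,-0.03,0,1],
    [0,0,-0.08,0,1],
    [0,0,-0.11,0,1]
  ]
}}

```text
clock: 17.6
ee_pos: [451.2, -274.6, 333.6]
tcp_rot: [2.165, 2.272, 0.001]
contact_force: [0.4, -0.5, -0.5]
grip_width: 1.001
grip_force: 0.0
```

```bash
python3 - <<'E'
from h import *
im=env.read_camera('top');cv2.imwrite('pics/top3.png',im[:,:,::-1])
print(fitcyl('top','capacitor',4,[450,-276]))
print('hs',box('top','heatsink',31))
d=env.cut_out('top','heatsink')[0]['pixels'].astype(np.float32)
def f(v):
    a=np.radians(v[2]);R=np.array([[np.cos(a),-np.sin(a)],[np.sin(a),np.cos(a)]])
    return np.abs(hull('top',[(*(R@[sx*18,sy*45]+v[:2]),z) for sx in(-1,1) for sy in(-1,1) for z in(5,31)])-d).sum()
r=minimize(f,[555,33,3],method='Nelder-Mead',options=dict(initial_simplex=[[555,33,3],[563,33,3],[555,41,3],[555,33,9]]))
print(r.x,r.fun/d.sum())
go(r.x[0],r.x[1],150,90+r.x[2])
E
```

```text
(array([ 454. , -258.2]), np.float64(1.205), 0.82)
hs [array([554.6,  34.3]), array([41.2, 87.6]), np.float64(2.0)]
[557.92570742  34.92848503   1.76488079] 0.0807648401826484
t 17.8 ee [ 450.7 -274.3  331.1] yaw 92.8 width 1.006 F 0.0 | go [303.7 122.   26.1] 0.2
```

View pics/top3.png

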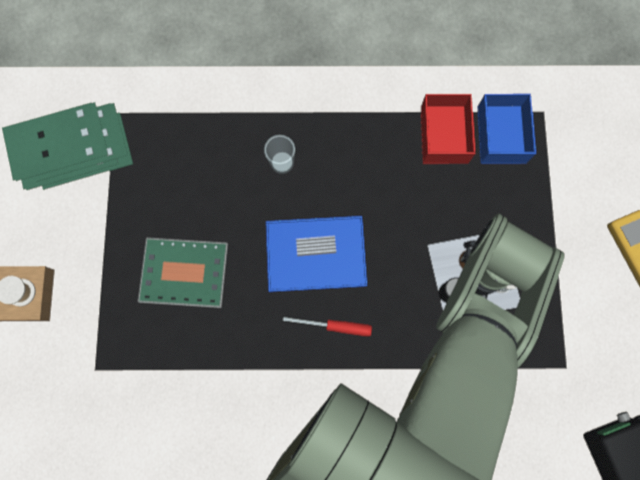

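The top view shows the tray empty except for the heatsink at (245,316), while the arm hides most of the plate. I'm moving over the heatsink.

Request:
{"name": "send_rows", "arguments": {
  "motion": [
    [0.03,0.012,0,0,0.75],
    [0.075,0.03,0.002,0,0.75],
    [0.12,0.048,0.005,0,0.75],
    [0.165,0.066,0.01,0,0.75],
    [0.21,0.084,0.015,0,0.75],
    [0.255,0.102,0.02,0,0.75],
    [0.29,0.117,0.025,0,0.75],
    [0.304,0.121,0.026,0,0.75]
  ]
}}

```text
clock: 18.8
ee_pos: [557.0, 36.7, 302.8]
tcp_rot: [-2.163, -2.275, 0.005]
contact_force: [-0.2, -0.3, 0.3]
grip_width: 0.753
grip_force: 0.0
```

```bash
python3 - <<'E'
from h import *
env.read_camera('top')
for n,g in (('capacitor',[450,-276]),('spool',[478,-391]),('jar',[524,-321])):print(n,fitcyl('top',n,4,g))
go(557,34.7,30,92.5)
E
```

```text
capacitor (array([ 450.1, -269.7]), np.float64(0.068), 0.59)
spool (array([ 478., -391.]), np.float64(0.055), 0.76)
jar (array([ 524.9, -321. ]), np.float64(0.072), 0.7)
t 19.0 ee [556.7  34.3 304.4] yaw 92.8 width 0.751 F 0.0 | go [  0.5   0.6 119.4] 0.05
```

Request:
{"name": "send_rows", "arguments": {
  "motion": [
    [0,0,0.04,0,0.75],
    [0,0,0.08,0,0.75],
    [0,0,0.11,0,0.75],
    [0,0,0.121,0,0.75],
    [0,0,0.121,0,0.75],
    [0,0,0.121,0,0.1],
    [0,0,0.121,0,0.1],
    [0,0,0.121,0,0.1]
  ]
}}

```text
clock: 20.0
ee_pos: [557.8, 35.0, 185.9]
tcp_rot: [2.165, 2.273, 0.004]
contact_force: [-0.3, -0.9, 6.5]
grip_width: 0.407
grip_force: 60.7
```

Request:
{"name": "send_rows", "arguments": {
  "motion": [
    [0,0,0,0,0.1],
    [0,0,0,0,0.1],
    [0,0,0,0,0.1]
  ]
}}

```text
clock: 20.38
ee_pos: [557.9, 35.0, 185.9]
tcp_rot: [2.165, 2.273, 0.004]
contact_force: [-0.2, -0.8, 7.4]
grip_width: 0.409
grip_force: 60.7
```

```bash
python3 - <<'E'
from h import *
go(499.5,342,30,86.3)
E
```

```text
t 20.38 ee [557.9  35.  185.9] yaw 92.8 width 0.409 F 60.7 | go [309.5 -43.4   0.6] 1.3
```

Request:
{"name": "send_rows", "arguments": {
  "motion": [
    [0,0,-0.015,0,0.1],
    [0,0,-0.04,0,0.1],
    [0.02,-0.003,-0.06,0,0.1],
    [0.06,-0.008,-0.06,0.2,0.1],
    [0.1,-0.014,-0.06,0.4,0.1],
    [0.15,-0.02,-0.06,0.6,0.1],
    [0.2,-0.028,-0.06,0.9,0.1],
    [0.25,-0.035,-0.06,1.1,0.1]
  ]
}}

```text
clock: 21.38
ee_pos: [509.4, 284.6, 244.9]
tcp_rot: [2.274, 2.167, 0.001]
contact_force: [0.7, 0.3, -2.0]
grip_width: 0.407
grip_force: 60.0
```

```bash
python3 - <<'E'
from h import *
go(499.5,342,36,86.3)
cv2.imwrite('pics/side4.png',cv2.resize(env.read_camera('side')[150:450,120:520,::-1],(640,480)))
E
```

```text
t 21.38 ee [509.4 284.6 244.9] yaw 87.2 width 0.407 F 60.0 | go [ 56.9 -12.6  53.9] 0.19
```

View pics/side4.png

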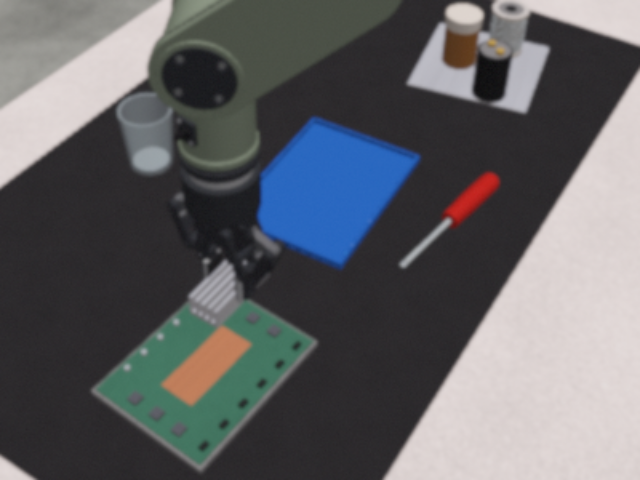

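The crop shows the heatsink held level at crop position (290,215) near the pad, with all three items upright on the plate.

Request:
{"name": "send_rows", "arguments": {
  "motion": [
    [0.02,-0.004,0,0.1,0.1],
    [0.045,-0.01,0,0.2,0.1],
    [0.056,-0.0125,0.01,0.2,0.1],
    [0.056,-0.0125,0.025,0.2,0.1],
    [0.056,-0.0125,0.04,0.2,0.1],
    [0.056,-0.0125,0.044,0.2,0.1],
    [0.056,-0.0125,0.044,0.2,0.1]
  ]
}}

```text
clock: 22.3
ee_pos: [500.4, 339.0, 199.5]
tcp_rot: [-2.293, -2.147, 0.002]
contact_force: [-0.1, -0.4, -1.1]
grip_width: 0.405
grip_force: 59.9
```

```bash
python3 - <<'E'
from h import *
go(499.5,342,36,86.3)
E
```

```text
t 22.3 ee [500.4 339.  199.5] yaw 86.2 width 0.405 F 59.9 | go [ 3.  -1.1  8.5] -0.01
```

Request:
{"name": "send_rows", "arguments": {
  "motion": [
    [0.002,-0.001,0.003,0,0.1],
    [0.002,-0.001,0.006,0,0.1],
    [0.002,-0.001,0.007,0,0.1],
    [0.002,-0.001,0.007,0,0.1]
  ]
}}

```text
clock: 22.8
ee_pos: [499.3, 341.6, 193.1]
tcp_rot: [2.292, 2.148, -0.0]
contact_force: [0.1, -0.0, -1.4]
grip_width: 0.41
grip_force: 59.9
```

```bash
python3 - <<'E'
from h import *
go(499.5,342,36,86.3)
print(env.get_obs()['contact_force'])
E
```

```text
t 22.8 ee [499.3 341.6 193.1] yaw 86.3 width 0.41 F 59.9 | go [0.4 0.1 2.1] -0.0
[ 0.125911   -0.04644911 -1.38518475]
```

Request:
{"name": "send_rows", "arguments": {
  "motion": [
    [0,0,0.0015,0,0.1],
    [0,0,0.002,0,0.1],
    [0,0,0.002,0,0.7],
    [0,0,0.002,0,0.7],
    [0,0,0.002,0,0.7],
    [0,0,-0.03,0,0.7],
    [0,0,-0.08,0,0.9],
    [0,0,-0.13,0,1]
  ]
}}

```text
clock: 23.8
ee_pos: [499.3, 341.6, 324.1]
tcp_rot: [-2.293, -2.148, 0.001]
contact_force: [0.5, 1.2, -0.3]
grip_width: 0.999
grip_force: 0.0
```

```bash
python3 - <<'E'
from h import *
go(450.5,-274,165,93)
E
```

```text
t 23.8 ee [499.3 341.6 324.1] yaw 86.3 width 0.999 F 0.0 | go [-617.4   -8.6    4.4] -1.35
```

Request:
{"name": "send_rows", "arguments": {
  "motion": [
    [-0.04,0,0,-0.1,1],
    [-0.09,-0.001,0,-0.3,1],
    [-0.145,-0.002,0,-0.5,1],
    [-0.2,-0.003,0,-0.7,1],
    [-0.255,-0.004,0,-0.9,1],
    [-0.31,-0.005,0,-1.1,1],
    [-0.365,-0.006,0,-1.3,1],
    [-0.42,-0.007,0,-1.35,1]
  ]
}}

```text
clock: 24.8
ee_pos: [464.7, -78.7, 323.2]
tcp_rot: [2.161, 2.279, 0.001]
contact_force: [1.1, 0.5, -0.0]
grip_width: 1.002
grip_force: 0.0
```

```bash
python3 - <<'E'
from h import *
im=env.read_camera('top');cv2.imwrite('pics/top5.png',cv2.resize(im[210:330,120:280,::-1],(640,480),interpolation=2))
d=env.cut_out('top','heatsink')[0]['pixels'].astype(np.float32)
def f(v):
    a=np.radians(v[2]);R=np.array([[np.cos(a),-np.sin(a)],[np.sin(a),np.cos(a)]])
    return np.abs(hull('top',[(*(R@[sx*18,sy*45]+v[:2]),z) for sx in(-1,1) for sy in(-1,1) for z in(10,36)])-d).sum()
g=[499,342,-4]
r=minimize(f,g,method='Nelder-Mead',options=dict(initial_simplex=[g,[507,342,-4],[499,350,-4],[499,342,4]]))
print(r.x,r.fun/d.sum())
go(450.5,-274,165,93)
E
```

```text
[498.17367184 341.36079556  -3.70053274] 0.09685251798561151
t 24.9 ee [464.6 -80.9 323.1] yaw 92.7 width 1.002 F 0.0 | go [-192.2  -23.1    3.5] -0.06
```

View pics/top5.png

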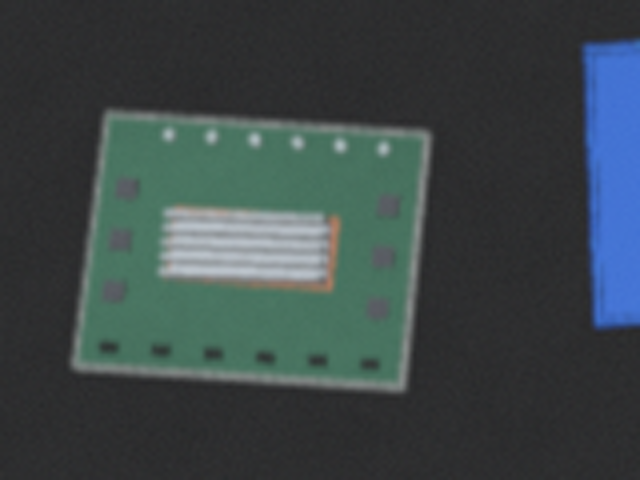

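The crop shows the heatsink lying squarely on the pad, fins up, at crop position (245,245); the fit puts it within 2 mm. Next I'll return the capacitor.

Request:
{"name": "send_rows", "arguments": {
  "motion": [
    [-0.04,-0.005,0,0,1],
    [-0.09,-0.01,0,0,1],
    [-0.14,-0.016,0,0,1],
    [-0.18,-0.021,0,0,1],
    [-0.191,-0.023,0.003,0,1],
    [-0.191,-0.023,0.003,0,1]
  ]
}}

```text
clock: 25.65
ee_pos: [452.1, -268.5, 319.5]
tcp_rot: [-2.162, -2.277, -0.0]
contact_force: [0.4, 0.3, -0.0]
grip_width: 1.003
grip_force: 0.0
```

```bash
python3 - <<'E'
from h import *
go(450.5,-273.5,61,93)
E
```

```text
t 25.65 ee [ 452.1 -268.5  319.5] yaw 93.0 width 1.003 F 0.0 | go [ -5.   -1.8 103.5] -0.0
```

Request:
{"name": "send_rows", "arguments": {
  "motion": [
    [-0.003,-0.0015,0.035,0,1],
    [-0.003,-0.0015,0.07,0,1],
    [-0.003,-0.0015,0.103,0,1],
    [-0.003,-0.0015,0.103,0,1],
    [-0.003,-0.0015,0.103,0,0.3],
    [-0.003,-0.0015,0.103,0,0.3],
    [-0.003,-0.0015,0.103,0,0.3],
    [-0.003,-0.0015,0.103,0,0.3]
  ]
}}

```text
clock: 26.65
ee_pos: [451.3, -272.1, 218.9]
tcp_rot: [2.16, 2.277, 0.002]
contact_force: [-0.8, 1.8, 6.6]
grip_width: 0.583
grip_force: 61.7
```

```bash
python3 -c "
from h import *
go(498,104,62,93)"
```

```text
t 26.65 ee [ 451.3 -272.1  218.9] yaw 93.0 width 0.583 F 61.7 | go [373.1  66.4   1.6] 0.0
```

Request:
{"name": "send_rows", "arguments": {
  "motion": [
    [0,0,-0.015,0,0.3],
    [0,0,-0.04,0,0.3],
    [0,0,-0.06,0,0.3],
    [0.035,0.006,-0.06,0,0.3],
    [0.08,0.014,-0.06,0,0.3],
    [0.125,0.022,-0.06,0,0.3],
    [0.17,0.03,-0.06,0,0.3],
    [0.215,0.038,-0.06,0,0.3]
  ]
}}

```text
clock: 27.65
ee_pos: [477.4, -54.0, 278.0]
tcp_rot: [2.162, 2.278, 0.001]
contact_force: [0.9, -0.2, -2.2]
grip_width: 0.582
grip_force: 62.7
```

```bash
python3 -c "
from h import *
go(498.5,104,65,93)"
```

```text
t 27.65 ee [477.4 -54.  278. ] yaw 93.0 width 0.582 F 62.7 | go [156.7  29.3  58. ] 0.0
```

Request:
{"name": "send_rows", "arguments": {
  "motion": [
    [0.035,0.007,0,0,0.3],
    [0.075,0.014,0,0,0.3],
    [0.115,0.022,0,0,0.3],
    [0.146,0.028,0,0,0.3],
    [0.156,0.029,0.01,0,0.3],
    [0.156,0.029,0.03,0,0.3],
    [0.156,0.029,0.05,0,0.3],
    [0.156,0.029,0.055,0,0.3]
  ]
}}

```text
clock: 28.65
ee_pos: [497.4, 101.2, 220.9]
tcp_rot: [-2.162, -2.277, 0.005]
contact_force: [-0.8, 0.1, -2.0]
grip_width: 0.583
grip_force: 62.7
```

```bash
python3 -c "
from h import *
go(498.5,104,65,93)"
```

```text
t 28.65 ee [497.4 101.2 220.9] yaw 93.0 width 0.583 F 62.7 | go [2.7 1.2 0.8] -0.0
```

Request:
{"name": "send_rows", "arguments": {
  "motion": [
    [0.001,0.001,0,0,0.3],
    [0.001,0.001,0.001,0,0.3],
    [0.001,0.001,0.001,0,1],
    [0.001,0.001,0.001,0,1],
    [0.001,0.001,0.001,0,1],
    [0.001,0.001,-0.03,0,1],
    [0.001,0.001,-0.08,0,1],
    [0.001,0.001,-0.11,0,1]
  ]
}}

```text
clock: 29.65
ee_pos: [499.4, 103.1, 334.5]
tcp_rot: [2.161, 2.278, 0.004]
contact_force: [0.3, -0.4, 1.0]
grip_width: 1.004
grip_force: 0.0
```

```bash
python3 -c "
from h import *
go(525.3,-322.5,175,93)"
```

```text
t 29.65 ee [499.4 103.1 334.5] yaw 93.0 width 1.004 F 0.0 | go [-426.4    3.4    4.4] 0.0
```

Request:
{"name": "send_rows", "arguments": {
  "motion": [
    [-0.04,0,0,0,1],
    [-0.1,0.001,0,0,1],
    [-0.16,0.001,0,0,1],
    [-0.22,0.002,0,0,1],
    [-0.28,0.002,0,0,1],
    [-0.34,0.003,0.002,0,1],
    [-0.395,0.003,0.004,0,1],
    [-0.426,0.003,0.004,0,1]
  ]
}}

```text
clock: 30.65
ee_pos: [524.2, -324.9, 327.8]
tcp_rot: [2.164, 2.277, -0.0]
contact_force: [0.7, 1.0, -0.7]
grip_width: 0.994
grip_force: 0.0
```

```bash
python3 -c "
from h import *
env.read_camera('top')
print(fitcyl('top','capacitor',5,[498,104]))
go(525.3,-322.5,73.5,93)"
```

```text
(array([497.9, 104.9]), np.float64(0.071), 0.66)
t 30.75 ee [ 524.4 -325.3  327.8] yaw 92.8 width 1.002 F 0.0 | go [ 2.9  1.  99.3] -0.04
```

Request:
{"name": "send_rows", "arguments": {
  "motion": [
    [0.002,0.001,0.035,0,1],
    [0.002,0.001,0.07,0,1],
    [0.002,0.001,0.1,0,1],
    [0.002,0.001,0.1,0,1],
    [0.002,0.001,0.1,0,0.3],
    [0.002,0.001,0.1,0,0.3],
    [0.002,0.001,0.1,0,0.3],
    [0.002,0.001,0.1,0,0.3]
  ]
}}

```text
clock: 31.75
ee_pos: [525.8, -320.4, 230.2]
tcp_rot: [2.16, 2.277, 0.001]
contact_force: [-1.9, 1.4, 6.5]
grip_width: 0.626
grip_force: 62.6
```

```bash
python3 -c "
from h import *
go(501.8,30,75,93)"
```

```text
t 31.75 ee [ 525.8 -320.4  230.2] yaw 93.0 width 0.626 F 62.6 | go [351.2  -5.6  -0.5] 0.0
```

Request:
{"name": "send_rows", "arguments": {
  "motion": [
    [0,0,-0.015,0,0.3],
    [0,0,-0.04,0,0.3],
    [0,0,-0.06,0,0.3],
    [0.03,0,-0.06,0,0.3],
    [0.07,-0.001,-0.06,0,0.3],
    [0.11,-0.002,-0.06,0,0.3],
    [0.15,-0.002,-0.06,0,0.3],
    [0.19,-0.003,-0.06,0,0.3]
  ]
}}

```text
clock: 32.75
ee_pos: [512.2, -129.4, 288.8]
tcp_rot: [2.162, 2.278, 0.001]
contact_force: [0.8, -0.2, -1.8]
grip_width: 0.621
grip_force: 63.7
```

```bash
python3 -c "
from h import *
go(501.8,32.5,76,93)"
```

```text
t 32.75 ee [ 512.2 -129.4  288.8] yaw 93.0 width 0.621 F 63.7 | go [162.2  -1.9  57.7] 0.0
```

Request:
{"name": "send_rows", "arguments": {
  "motion": [
    [0.035,0,0,0,0.3],
    [0.075,-0.001,0,0,0.3],
    [0.115,-0.001,0,0,0.3],
    [0.15,-0.002,0,0,0.3],
    [0.162,-0.002,0.01,0,0.3],
    [0.162,-0.002,0.03,0,0.3],
    [0.162,-0.002,0.05,0,0.3],
    [0.162,-0.002,0.054,0,0.3]
  ]
}}

```text
clock: 33.75
ee_pos: [501.4, 30.6, 232.8]
tcp_rot: [-2.161, -2.277, 0.004]
contact_force: [-1.4, 0.1, -1.9]
grip_width: 0.628
grip_force: 63.7
```

```bash
python3 -c "
from h import *
go(501.8,32.5,76,93)"
```

```text
t 33.75 ee [501.4  30.6 232.8] yaw 93.0 width 0.628 F 63.7 | go [1.9 0.5 1.8] 0.0
```

Request:
{"name": "send_rows", "arguments": {
  "motion": [
    [0.001,0,0.001,0,0.3],
    [0.001,0,0.002,0,0.3],
    [0.001,0,0.002,0,1],
    [0.001,0,0.002,0,1],
    [0.001,0,0.002,0,1],
    [0.001,0,-0.03,0,1],
    [0.001,0,-0.08,0,1],
    [0.001,0,-0.1,0,1]
  ]
}}

```text
clock: 34.75
ee_pos: [502.4, 32.1, 337.0]
tcp_rot: [2.159, 2.277, 0.006]
contact_force: [0.8, -0.4, 0.7]
grip_width: 0.999
grip_force: 0.0
```

```bash
python3 -c "
from h import *
go(478,-392,175,93)"
```

```text
t 34.75 ee [502.4  32.1 337. ] yaw 93.0 width 0.999 F 0.0 | go [-422.2  -46.8    6.9] 0.01
```

Request:
{"name": "send_rows", "arguments": {
  "motion": [
    [-0.04,-0.005,0,0,1],
    [-0.1,-0.011,0,0,1],
    [-0.16,-0.018,0,0,1],
    [-0.22,-0.025,0,0,1],
    [-0.28,-0.031,0,0,1],
    [-0.34,-0.038,0.003,0,1],
    [-0.39,-0.044,0.006,0,1],
    [-0.42,-0.047,0.007,0,1]
  ]
}}

```text
clock: 35.75
ee_pos: [476.4, -392.3, 326.8]
tcp_rot: [2.164, 2.277, -0.0]
contact_force: [-0.6, 0.6, -0.1]
grip_width: 1.001
grip_force: 0.0
```

```bash
python3 -c "
from h import *
env.read_camera('top')
print(fitcyl('top','jar',5,[501,32]))
go(478,-392,64.5,93)"
```

```text
None
t 35.85 ee [ 476.6 -392.7  326.7] yaw 92.8 width 0.999 F 0.0 | go [  0.7   1.4 107.2] -0.03
```

Request:
{"name": "send_rows", "arguments": {
  "motion": [
    [0,0.001,0.035,0,1],
    [0,0.001,0.075,0,1],
    [0,0.001,0.107,0,1],
    [0,0.001,0.107,0,1],
    [0,0.001,0.107,0,0.3],
    [0,0.001,0.107,0,0.3],
    [0,0.001,0.107,0,0.3],
    [0,0.001,0.107,0,0.3]
  ]
}}

```text
clock: 36.85
ee_pos: [478.5, -390.0, 222.5]
tcp_rot: [2.16, 2.276, 0.001]
contact_force: [-1.3, 1.2, 6.5]
grip_width: 0.632
grip_force: 61.8
```

```bash
python3 -c "
from h import *
go(506,-39.5,65,93)
env.read_camera('top')
print(fitcyl('top','jar',5,[501,32]))"
```

```text
t 36.85 ee [ 478.5 -390.   222.5] yaw 93.0 width 0.632 F 61.8 | go [348.6  45.9   1.7] 0.0
(array([500. ,  31.4]), np.float64(0.083), 0.93)
```

Request:
{"name": "send_rows", "arguments": {
  "motion": [
    [0,0,-0.015,0,0.3],
    [0,0,-0.04,0,0.3],
    [0,0,-0.06,0,0.3],
    [0.03,0.004,-0.06,0,0.3],
    [0.07,0.009,-0.06,0,0.3],
    [0.11,0.014,-0.06,0,0.3],
    [0.15,0.02,-0.06,0,0.3],
    [0.19,0.025,-0.06,0,0.3]
  ]
}}

```text
clock: 37.95
ee_pos: [492.9, -197.4, 280.7]
tcp_rot: [2.162, 2.279, 0.0]
contact_force: [0.4, -0.5, -4.5]
grip_width: 0.624
grip_force: 63.8
```

```bash
python3 -c "
from h import *
go(506.2,-38,68,93)"
```

```text
t 37.95 ee [ 492.9 -197.4  280.7] yaw 93.0 width 0.624 F 63.8 | go [158.5  21.6  57.7] 0.0
```

Request:
{"name": "send_rows", "arguments": {
  "motion": [
    [0.035,0.005,0,0,0.3],
    [0.075,0.01,0,0,0.3],
    [0.115,0.015,0,0,0.3],
    [0.147,0.02,0,0,0.3],
    [0.158,0.0215,0.01,0,0.3],
    [0.158,0.0215,0.03,0,0.3],
    [0.158,0.0215,0.05,0,0.3],
    [0.158,0.0215,0.053,0,0.3]
  ]
}}

```text
clock: 38.95
ee_pos: [505.4, -40.3, 225.7]
tcp_rot: [-2.161, -2.277, 0.004]
contact_force: [-0.7, 0.3, -3.4]
grip_width: 0.631
grip_force: 64.0
```

```bash
python3 -c "
from h import *
go(506.2,-38,68,93)"
```

```text
t 38.95 ee [505.4 -40.3 225.7] yaw 93.0 width 0.631 F 64.0 | go [2.3 0.9 2.7] -0.0
```

Request:
{"name": "send_rows", "arguments": {
  "motion": [
    [0.001,0,0.001,0,0.3],
    [0.001,0,0.002,0,0.3],
    [0.001,0,0.002,0,1],
    [0.001,0,0.002,0,1],
    [0.001,0,0.002,0,1],
    [0.001,0,-0.03,0,1],
    [0.001,0,-0.08,0,1],
    [0.001,0,-0.12,0,1]
  ]
}}

```text
clock: 39.95
ee_pos: [506.1, -38.8, 349.1]
tcp_rot: [2.161, 2.278, 0.001]
contact_force: [0.8, -0.5, 0.4]
grip_width: 1.001
grip_force: 0.0
```

Request:
{"name": "send_rows", "arguments": {
  "motion": [
    [-0.04,0,-0.02,0,1],
    [-0.1,0,-0.04,0,1],
    [-0.15,0,-0.05,0,1],
    [-0.2,0,-0.05,0,1],
    [-0.25,0,-0.05,0,1],
    [-0.28,0,-0.05,0,1],
    [-0.3,0,-0.05,0,1],
    [-0.3,0,-0.05,0,1]
  ]
}}

```text
clock: 40.95
ee_pos: [521.9, -339.0, 396.8]
tcp_rot: [-2.163, -2.278, -0.0]
contact_force: [-0.3, 0.5, 0.9]
grip_width: 0.999
grip_force: 0.0
```

```bash
python3 - <<'E'
from h import *
im=env.read_camera('top');cv2.imwrite('pics/top6.png',im[:,:,::-1])
for n,g in (('spool',[506,-39]),('jar',[501,31]),('capacitor',[498,104])):print(n,fitcyl('top',n,5,g))
go(506,-39,65,93)
cv2.imwrite('pics/side6.png',env.read_camera('side')[:,:,::-1])
E
```

```text
spool (array([504.8, -40.1]), np.float64(0.077), 0.91)
jar (array([499.4,  31.3]), np.float64(0.052), 0.9)
capacitor (array([496.7, 104.3]), np.float64(0.078), 0.76)
t 41.15 ee [ 522.  -337.1  397.3] yaw 93.1 width 1.002 F 0.0 | go [2.985e+02 1.000e-01 1.774e+02] 0.02
```

View pics/side6.png

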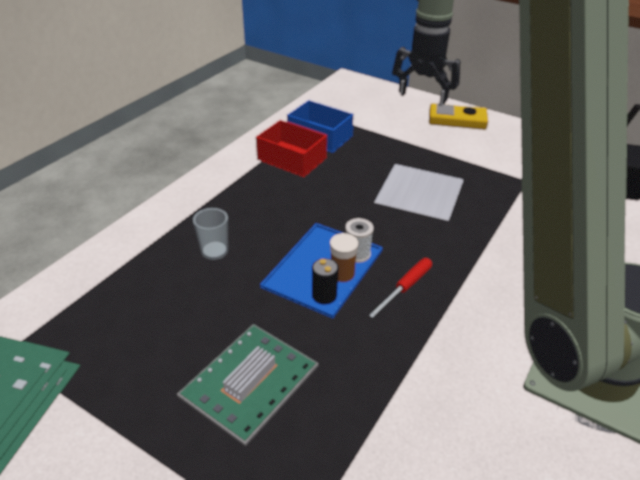

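The side view shows the spool (240,359), jar (258,343) and capacitor (281,324) upright in their old spots. The heatsink sits on the pad at (372,248), and the screwdriver and beaker haven't moved. I'm handing in the job.

```bash
python3 -c "
from rig import env
print(env.job_done())"
```

```text
the job is handed in; nothing more can be done
None
```

The job is handed in at about 41 s on the robot's clock, with no verdict returned: by camera, the heatsink lies fins up within about 2 mm of the pad's centre, and the spool, jar and capacitor stand upright within about 3 mm of their starting spots.

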